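# Couple the snap hook to the buffered hitch pin

## Robot

A 6-joint arm with a two-finger parallel gripper is mounted at the origin on a cart in front of the work surface, level with it; the furniture and walls round the work are solid. World frame = base frame: x ahead of the robot, y to its left, z up, the work surface at z = 0. Lengths are in m, angles in rad, forces in N, time in s.
With the tool pointing down it reaches from about 0.225 to 0.875 m from the base axis. Payload 3.4 kg.
Tool frame: the origin (TCP) lies midway between the tips of the shut fingers; the grasp point (between the pads) lies 19 mm behind it (pinch_z is the distance from the TCP to the grasp point, in m); z points along the fingers, y is the line along which they close (so a half turn about z gives the same grasp; the last joint's range is limited). The gripper opens to 85 mm and grips with 20 to 120 N. Pads are 22 mm wide; open, the fingers measure 114 mm over their backs; the gripper's body (76 mm by 85 mm) begins 54 mm behind the grasp point. The pads swing forward as they close: fully open they stand 13 mm farther back than shut.
Start: joints at [-1.285, 0.276, 1.505, -0, 1.361, -0.121], TCP at [0.228, -0.528, 0.231] pointing down, gripper open.
Joint ranges: [-2.89, 2.89], [-0.75, 2.08], [0.22, 2.7], [-1.18, 4.32], [0.11, 2.71], [-2.7, 2.7]. Speed limits (rad/s): [2.57, 2.57, 3.14, 3.14, 3.14, 3.14].

## Interface

Orientations are given as a unit quaternion [w, x, y, z].
In Python, from rig import get_state, get_image, sign_off, pinch_z gives the robot as it stands.
- The arm moves only by the tool send_rows, never from a script. Its argument "steps" is one flat list of numbers, 5 for each row, row after row: the gripper's target within -1 to 1 (fully open at 1, half-way at 0, shut at -1), then the shift along the tool's x, y, z in cm, then the turn about the tool's z in degrees. In form: [gripper, x, y, z, roll, gripper, x, y, z, roll, ...]. A call has 1 to 12 rows; each row shifts and turns the commanded pose from where the row before left it, along the tool's axes as they then stand; what a row does not reach is not made up. A row lasts 1/10 s, in which the tool goes at most 50 mm and 8.59 degrees, less where a joint would pass 70% of its speed; a pose out of reach is approached as far as the arm can. A call is refused whole if a number of a shift passes 5 or a number of a turn 8.59, either way. A call with a gripper value outside its range is refused whole. The fingers move at their own pace and stop on an object; "newtons" is the grip in N (left out, the last holds). Time passes only in rows, so rows that do not move let the fingers close. It gives the time, the measured TCP pose, the force, the opening and the grip force at its end, in the units of the state.
- get_state(): the state, without advancing time (a new reading comes with each control period).
- get_image(name): name is "side" or "top" or "wrist"; returns a dict with "color" (420x560x3 uint8, red, green, blue), "mtx" (3x3 intrinsics, pixels), "T" (4x4, takes a point from camera to world coordinates); the wrist camera has in their place "mount" (4x4, takes a point from camera to tool coordinates, whose origin is the TCP and whose axes are the flange's). Camera axes: x right, y down, z forward; pixel columns grow to the right and rows downward; lengths in m; the calibration is good to about 2 mm. A picture is of the moment at which its call begins: read the wrist's pose just before it. There is no depth.
- sign_off(): hands the job in; it is judged then, once.
The state is a dict: "clock": time; "qpos": joint angles; "qd": joint speeds; "effort": joint torques, N m; "position": TCP position; "ee_rot": TCP orientation; "contact_force": force on the tool from outside, world axes, zero at the start; "moment": the same for the moment, N m; "width": finger opening in m; "gripper_force": force on a finger pad.
Only numpy, scipy, OpenCV 4.12 (cv2) and the standard library are available. Lean on these libraries where they do the work, as an engineer would, in place of code of your own. Each camera call takes 0.05 s, during which the arm holds its last target. There are 200 camera calls.

## Task

Couple the loose steel snap hook to the hitch: keep it flat, slide its mouth under the pin's head and push it gently onto the pin, following the pin as its sprung buffer gives way, until the hook's latch has snapped shut behind the pin. Then tug the hook back firmly (some 10 N) to prove that the latch holds, and leave it lying flat on the hitch's plate with the pin inside the closed hook. Leave the spacer stack, the carton and the bush where they are.

Things in the scene. Friction and masses are not known exactly. Their poses are not given: they have to be found in the camera images.
- hitch: Grey hitch fixed on the bench: foot plate 200 x 90 mm, 12 mm thick, with a buffer housing at its far end (top 52 mm above the bench). Origin on the bench under the pin at rest. Its x axis is the direction in which the hook is pushed on, from the pin to the housing; z up. The plate reaches from x = -60 to +140 mm, the housing from +95 to +137 mm.
- pin (a point): The upright steel hitch pin, 13 mm thick, with a round head 26 mm wide. This point is on its axis half-way between plate and head: the plate's top is 12.5 mm below, the head's underside 12.5 mm above, the head's top 18.5 mm above. The pin stands on a tongue that slides along the hitch's +x in a channel of the plate.
- buffer (a joint): How far the pin has been pushed back into its soft sprung buffer: 0 = at rest, 0.032 m = at the hard end stop. The spring resists with about 0.7 N at 0 and 7.7 N at the end stop, less than the latch needs, so the pin backs away by most of this travel before the latch gives.
- shank (a point): The loose steel snap hook's shank, at first flat on the bench: this point is the centre of the straight shank (20 mm wide, 18 mm thick, 66 mm long), half-way up, the place to grip it. x runs along the shank to the mouth, z up. Behind it (-x) is an eye 35 mm wide. The bowl's centre lies 56 mm ahead (+x), the latch 92 mm ahead, the tips 111 mm ahead.
- bowl (a point): Centre of the hook's bowl, half-way up the hook; axes as the shank. Fully pushed home, the pin's axis is about 3.5 mm behind (-x) this point. With the latch shut the pin can move from there to about 27 mm ahead of this point, where it meets the latch.
- latch (a joint): The sprung latch, a small dark steel flap across the hook's mouth. 0 = shut (it cannot swing outward), 1.55 = folded inward along the hook's leg. A pin that is pushed in folds it with roughly 7 to 15 N, depending on friction; it springs back to 0 behind the pin when the pin has come within about 5 mm of the bowl's centre.
- hook: The same hook as a whole: 18 mm thick, 170 mm long, about 0.34 kg; origin at the centre of its bowl, on its underside; x towards the mouth, z up. The mouth is 19 mm wide at the latch, flares to about 33 mm at the tips, and is centred on the x axis.
- spacer_mid (a point): A bystander: small upright stack of spacers, 25 mm wide, 30 mm high; this point is its centre.
- carton_mid (a point): A bystander: small brown cardboard carton, 95 x 62 x 45 mm; this point is its centre.
- bush_mid (a point): A bystander: flanged bronze bush, 40 mm wide, 26 mm high; this point is its centre.
Mind the look-alikes: they are no part of the job. What is shaped like the hook but purple is not meant.

How it is judged:
On the way, in this order (a step that is already met when the one before it is completed fails the run):
1. the hook is lifted off the bench (height (world z) of hook above 0.02 m), for 0.1 s.
2. the pin has entered the hook's mouth and is pushing the latch open (value of joint latch above 0.6 rad and x of pin in the frame of hook between -0.008 and 0.04 m and y of pin in the frame of hook between -0.015 and 0.015 m).
3. the shut latch holds the pin against a tug of at least 6 N (value of joint latch below 0.15 rad and x of pin in the frame of hook between 0.018 and 0.032 m and contact force between hook and hitch above 6 N), for 0.1 s.
At the end, for the whole second after the job is handed in: The latch is shut (within 0.12 rad), the pin stands inside the closed hook between bowl and latch, and the hook lies flat (within 0.08 rad, 4 mm) and at rest on the hitch's plate (value of joint latch below 0.12 rad and x of pin in the frame of hook between -0.008 and 0.031 m and y of pin in the frame of hook between -0.016 and 0.016 m and z of hook in the frame of hitch between 0.009 and 0.016 m and angle between hook's own z axis and vertical below 0.08 rad and linear speed of hook below 0.02 m/s); the robot touches nothing.
It fails at once if the hook is rammed against the hitch with more than 50 N (contact force between hook and hitch above 50 N).
It fails at once if the spacer stack is moved by more than 30 mm (distance of spacer_mid from where it was at the start of the episode above 0.03 m).
It fails at once if the carton is moved by more than 30 mm (distance of carton_mid from where it was at the start of the episode above 0.03 m).
It fails at once if the bush is moved by more than 30 mm (distance of bush_mid from where it was at the start of the episode above 0.03 m).
It also fails if it takes over 51 s, if anything falls off the work surface, if the arm or the gripper's body presses on something with over 40 N, if the wrist force passes 120 N, or if a joint passes its speed limit or range.

## Working session

There is one attempt and no reset: what is moved stays moved. The work goes in short steps, Python scripts to look and compute and a tool call to move; the robot and the scene stay as the last step left them, time stands still between calls to the robot, and variables do not carry over. Pictures are saved under pics/ and viewed, at most 10 in all, crops included, and the job is handed in when it is done.

Besides the shell and the picture viewer there is one more tool, called as a command line: name --argument value ..., lists and objects as JSON in quotes. send_rows: Moves the arm, as the interface text tells. Its arguments: {"type":"object","properties":{"steps":{"type":"array"},"newtons":{"type":"number"}},"required":["steps"]}

```bash
mkdir -p pics; ls; cat > h.py <<'E'
import numpy as np, cv2
from rig import get_state, get_image, sign_off, pinch_z
def ray(im,u,v,z,T=None):
    T=im["T"] if T is None else T
    d=T[:3,:3]@np.linalg.inv(im["mtx"])@[u,v,1]; o=T[:3,3]
    return o+d*(z-o[2])/d[2]
def save(n,a): cv2.imwrite("pics/"+n+".png",cv2.cvtColor(a,cv2.COLOR_RGB2BGR))
E
python3 - <<'E'
from h import *
s=get_state();print(s,pinch_z)
t=get_image("top");d=get_image("side")
np.savez("a.npz",top=t["color"],side=d["color"])
save("top0",t["color"]);save("side0",d["color"])
print(t["T"],t["mtx"],d["T"])
E
```

```text
pics
{'clock': 0.0, 'qpos': array([-1.28498621e+00,  2.76594125e-01,  1.50612995e+00, -2.27484071e-05,
        1.36069277e+00, -1.20999599e-01]), 'qd': array([ 0.0003771 , -0.00210981,  0.00073012,  0.00081144, -0.00043591,
       -0.00016031]), 'effort': array([ 1.34089005e-03, -4.16767502e+01, -2.45801121e+01, -1.44359882e-05,
        1.09978803e-02, -2.32594552e-06]), 'position': array([ 0.22735532, -0.52757034,  0.23044147]), 'ee_rot': array([-9.08083872e-04,  9.79383568e-01,  2.02007411e-01, -8.61605103e-05]), 'contact_force': array([ 0.23548899,  0.28830318, -0.28121997]), 'moment': array([-0.01631143,  0.00350425,  0.05044793]), 'gripper_force': 0.0, 'width': 0.08554158624329251} 0.0187
[[ 0.01996525 -0.98647619  0.16268408  0.30536062]
 [-0.99979669 -0.01923977  0.00603386 -0.00325345]
 [-0.00282225 -0.16277147 -0.98665976  1.34490607]
 [ 0.          0.          0.          1.        ]] [[492.94910882   0.         283.60157603]
 [  0.         492.94910882 214.12745295]
 [  0.           0.           1.        ]] [[ 0.99783551 -0.04240248  0.05026262  0.46524045]
 [-0.0649147  -0.51303318  0.85591065 -0.89120967]
 [-0.01050634 -0.85732082 -0.51467526  0.5972244 ]
 [ 0.          0.          0.          1.        ]]
```

View pics/top0.png

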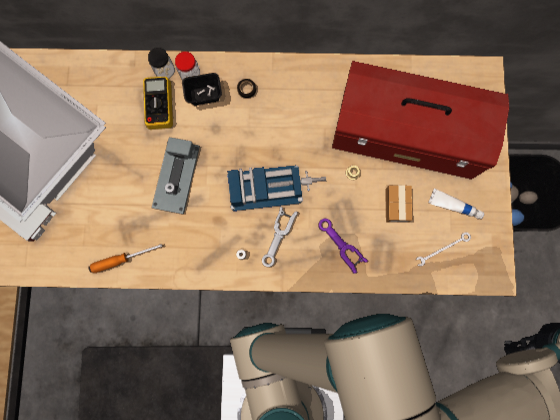

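View pics/side0.png

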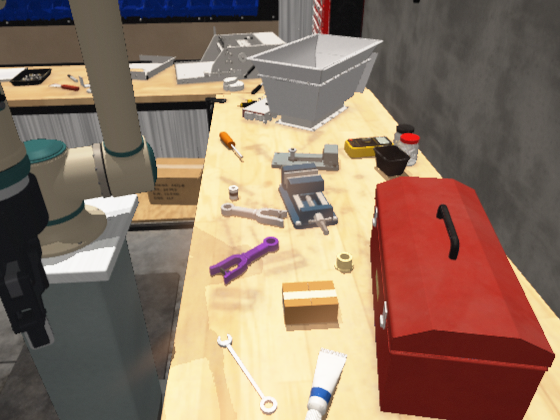

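Top view: the silver snap hook has its eye at (268,262) and its tips at about (290,210). Candidates that could be mistaken for it are the purple hook (342,247), the wrench (443,250) and the screwdriver (125,258). I choose the silver one. The hitch is at (176,176), with its pin at (170,187) and housing at (180,148). The spacer is at (242,255), the bush at (353,172), the carton at (400,203), and a blue vice stands at (265,187) near the hook's tips.

```bash
python3 - <<'E'
from h import *
a=np.load("a.npz")["top"]
c=cv2.resize(a[130:275,145:305],None,fx=4,fy=4,interpolation=cv2.INTER_CUBIC)
save("crop0",c[:600,:])
E
```

```text
(no output)
```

View pics/crop0.png

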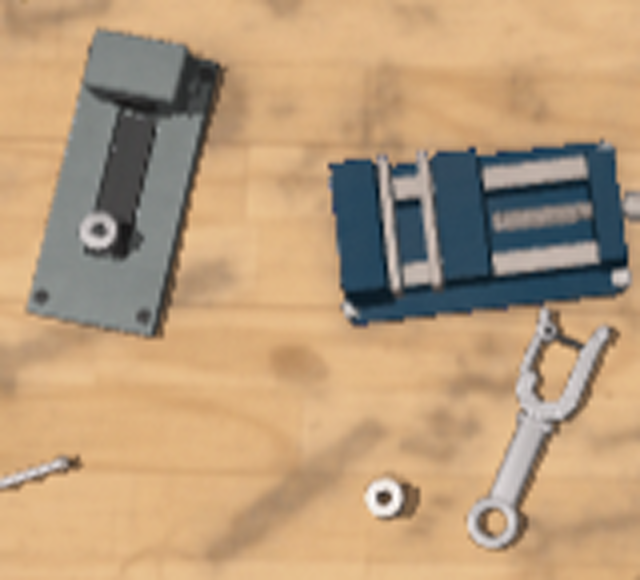

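The crop shows the silver hook: eye at crop (495,523), tips at (547,313) and (608,330), with the dark latch across its mouth. The pin head is at (100,231), and the plate corners are at (30,312), (155,335) and (222,68).

```bash
cat > m.py <<'E'
from h import *
t=get_image("top")
P=lambda u,v,z:ray(t,145+(u-1.5)/4,130+(v-1.5)/4,z)
eye=P(495,523,.018);tips=(P(547,313,.018)+P(608,330,.018))/2
d=tips-eye;print("hook",eye,tips,np.linalg.norm(d),np.degrees(np.arctan2(d[1],d[0])),"shank",eye+d*41.5/152.5)
print("pin",P(100,231,.043))
c=[P(30,312,.012),P(155,335,.012),P(222,68,.012)]
print(c); 
for e in(c[2]-c[1],c[0]-c[1]):print(np.linalg.norm(e),np.degrees(np.arctan2(e[1],e[0])))
print("spacer",P(385,497,.03))
print("vise",P(360,322,.02),P(630,290,.02))
w=get_image("wrist");print(w["mount"],w["mtx"])
E
python3 m.py
```

```text
hook [0.39743481 0.04325019 0.018     ] [ 0.53586321 -0.00963979  0.018     ] 0.14818829527524383 -20.910590881622173 shank [0.43510549 0.02885718 0.018     ]
pin [0.58728461 0.31416425 0.043     ]
[array([0.53619878, 0.36656613, 0.012     ]), array([0.52186583, 0.27978866, 0.012     ]), array([0.71245004, 0.24285721, 0.012     ])]
0.1941295327409525 -10.96686373395398
0.08795318374449496 80.62118780135762
spacer [0.41245889 0.1166427  0.03      ]
vise [0.53227621 0.13867683 0.02      ] [ 0.55806446 -0.04513427  0.02      ]
[[-4.00499656e-04 -9.46147743e-01 -3.23734904e-01  8.19959132e-02]
 [ 9.99999911e-01 -4.21925932e-04 -4.00127517e-06 -3.52209996e-04]
 [-1.32806354e-04 -3.23734877e-01  9.46147828e-01 -1.42748140e-01]
 [ 0.00000000e+00  0.00000000e+00  0.00000000e+00  1.00000000e+00]] [[335.29494948   0.         284.16988484]
 [  0.         335.29494948 210.14751407]
 [  0.           0.           1.        ]]
```

```bash
cat >> h.py <<'E'
from scipy.spatial.transform import Rotation as R
def rot(s): q=s["ee_rot"]; return R.from_quat([q[1],q[2],q[3],q[0]]).as_matrix()
def shift(target,s=None):
    s=s or get_state(); M=rot(s)
    print("theta",np.degrees(np.arctan2(M[1,0],M[0,0])),"tilt",np.degrees(np.arccos(-M[2,2])),"pos",s["position"],"cm",100*M.T@(np.array(target)-s["position"]))
def wrist():
    s=get_state();w=get_image("wrist");T=np.eye(4);T[:3,:3]=rot(s);T[:3,3]=s["position"]
    return w,T@w["mount"]
E
```

send_rows --steps '[0.3,0,0,0,8.5,0.3,0,0,0,8.5,0.3,0,0,0,8.5,0.3,0,0,0,8.5,0.3,0,0,0,8.5,0.3,0,0,0,1.7]' --newtons 100

```text
clock: 0.8
position: [0.2275, -0.528, 0.2311]
ee_rot: [-0.0, 0.983, -0.182, -0.0]
contact_force: [0.4, 0.5, -0.3]
width: 0.0557
gripper_force: 0.0
```

```bash
python3 -c "
from h import *
shift([.435,.029,.13])"
```

```text
theta -20.968761794140224 tilt 0.0236399648291836 pos [ 0.22746716 -0.52797248  0.23110031] cm [ -0.55057627 -59.43197734  10.13073839]
```

send_rows --steps '[0.3,0,-4.95,0,0,0.3,0,-4.95,0,0,0.3,0,-4.95,0,0,0.3,0,-4.95,0,0,0.3,0,-4.95,0,0,0.3,0,-4.95,0,0,0.3,0,-4.95,0,0,0.3,0,-4.95,0,0,0.3,0,-4.95,0,0,0.3,0,-4.95,0,0,0.3,0,-4.95,0,0,0.3,0,-4.95,0,0]'

```text
clock: 2.0
position: [0.4396, 0.0289, 0.2315]
ee_rot: [0.0, 0.984, -0.18, 0.0]
contact_force: [1.3, -0.4, -0.5]
width: 0.0556
gripper_force: 0.0
```

send_rows --steps '[0.3,-0.5,0,3.5,0,0.3,0,0,3.5,0,0.3,0,0,3,0,0.3,0,0,0,0]'

```text
clock: 2.4
position: [0.4312, 0.0292, 0.1281]
ee_rot: [0.0, 0.984, -0.18, -0.004]
contact_force: [-0.8, 0.2, 0.5]
width: 0.0558
gripper_force: 0.0
```

```bash
python3 -c "
from h import *
shift([.435,.029,.13])
w,T=wrist();np.savez('w1.npz',c=w['color'],T=T,m=w['mtx']);save('w1',w['color'])"
```

```text
theta -20.74018368184293 tilt 0.5072458669630483 pos [0.43119616 0.02922471 0.12807995] cm [ 0.36204657 -0.11320471 -0.19537066]
```

View pics/w1.png

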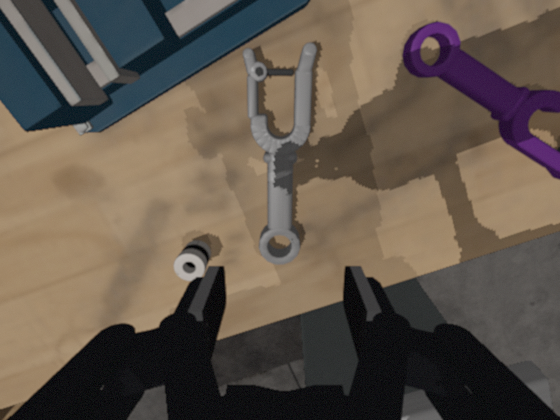

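The silver hook lies ahead of the open fingers, with its eye at (279,243), tips at (251,50) and (310,46), and latch bar at (283,71). The vice's edge is clear to its left.

```bash
python3 -c "
from h import *
z=np.load('w1.npz');im=dict(mtx=z['m']);T=z['T']
P=lambda u,v,h:ray(im,u,v,h,T)
e=P(279,243,.015);t=(P(251,50,.018)+P(310,46,.018))/2
d=t-e;print(e,t,np.linalg.norm(d),np.degrees(np.arctan2(d[1],d[0])))
a=P(280,200,.018);b=P(286,135,.018);print(a,b)
sh=e+d/np.linalg.norm(d)*.0415;sh[2]=.003;print('shank',sh);shift(sh)"
```

```text
[0.39926071 0.04484999 0.015     ] [ 0.53628376 -0.00899719  0.018     ] 0.14725431889689178 -21.45378442055018
[0.43500994 0.03020555 0.018     ] [0.48045734 0.00801359 0.018     ]
shank [0.43787728 0.02967449 0.003     ]
theta -20.785442287645747 tilt 0.2502019989664171 pos [0.43318908 0.02888709 0.13014226] cm [ 0.46349733 -0.25607955 12.71208551]
```

send_rows --steps '[0,0.25,-0.25,4,0.7,0,0,0,4,0,0,0,0,2.4,0,0,0,0,1.2,0,0,0,0,0.8,0,0,0,0,0.2,0,0,0,0,0,0]'

```text
clock: 3.15
position: [0.4391, 0.0298, 0.0062]
ee_rot: [-0.0, 0.982, -0.187, 0.001]
contact_force: [0.9, 0.5, 0.3]
width: 0.0426
gripper_force: 0.0
```

send_rows --steps '[-1,0,0,0,0,-1,0,0,0,0,-1,0,0,0,0,-1,0,0,0,0,-1,0,0,0,0,-1,0,0,0,0]' --newtons 100

```text
clock: 3.75
position: [0.4388, 0.03, 0.0066]
ee_rot: [-0.0, 0.982, -0.187, 0.001]
contact_force: [-0.8, 0.3, 7.5]
width: 0.017
gripper_force: 98.3
```

send_rows --steps '[-1,0,0,-0.5,0,-1,0,0,-1,0,-1,0,0,-1.5,0,-1,0,0,-2.5,0,-1,0,0,-2,0,-1,0,0,0,0,-1,0,0,0,0]'

```text
clock: 4.45
position: [0.4376, 0.0301, 0.0804]
ee_rot: [0.0, 0.982, -0.187, 0.0]
contact_force: [0.0, -0.2, -3.8]
width: 0.0171
gripper_force: 98.3
```

```bash
python3 -c "
from h import *
w,T=wrist();np.savez('w2.npz',c=w['color'],T=T,m=w['mtx']);
d=get_image('side')['color'][150:280,200:320]
print(w['mount'] is None, get_state()['position'],get_state()['width'])
save('w2',np.vstack([w['color'][:, :][:390],cv2.resize(d,(0,0),fx=1.6,fy=1.6)[:, :].repeat(1,0)[:208] if 0 else np.pad(cv2.resize(d,(192,208)),((0,0),(0,368),(0,0)))]))"
```

```text
False [0.43667234 0.03015756 0.07936465] 0.01716170774649435
```

View pics/w2.png

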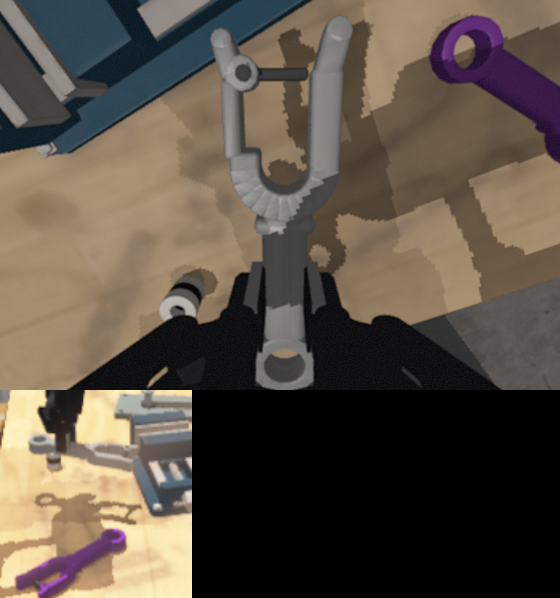

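The hook has been lifted and sits centred between the fingers, roughly level. Its eye is at (285,366), tips at about (220,38) and (342,27), and latch pivot at (242,73). In the side inset its shadow is well below it, and the spacer has not been touched.

send_rows --steps '[-1,-2,0,-2.5,0,-1,-2,0,-2.5,0,-1,0,0,0,-5.5,-1,0,0,0,-5.5,-1,0,0,0,0]'

```text
clock: 5.05
position: [0.3997, 0.0449, 0.1294]
ee_rot: [0.0, 0.996, -0.092, -0.001]
contact_force: [-0.1, -0.4, -3.9]
width: 0.0172
gripper_force: 98.8
```

```bash
python3 -c "
from h import *
z=np.load('w2.npz');im=dict(mtx=z['m']);M=get_image('wrist')['mount']
# tool frame: tool z down; hook top at +0.0066-.018 , rays in tool frame to plane z=h
P=lambda u,v,h:ray(im,u,v,h,M)*1000
print('eye',P(285,366,-.0024),'tipL',P(220,38,-.0024),'tipR',P(342,27,-.0024),'latch',P(242,73,-.01),P(311,72,-.0024),'bowl in',P(285,190,-.0024))
shift([.443,.341,.13])"
```

```text
eye [-52.60949692   0.88549125  -2.4       ] tipL [102.5000451 -23.6346915  -2.4      ] tipR [106.170448    22.06945054  -2.4       ] latch [ 89.83928211 -14.97548588 -10.        ] [90.63596348 10.9095971  -2.4       ] bowl in [43.25855267  0.84708752 -2.4       ]
theta -10.696648194549658 tilt 0.13917946407973994 pos [0.39979101 0.04483809 0.12932415] cm [ -1.25137598 -29.90353931  -0.07678059]
```

send_rows --steps '[-1,-0.2,-4.98,0,0,-1,-0.2,-4.98,0,0,-1,-0.2,-4.98,0,0,-1,-0.2,-4.98,0,0,-1,-0.2,-4.98,0,0,-1,-0.2,-4.98,0,0,-1,0,0,2.5,0,-1,0,0,2,0,-1,0,0,0,0,-1,0,0,0,0,-1,0,0,0,0]'

```text
clock: 6.2
position: [0.4447, 0.3408, 0.086]
ee_rot: [-0.0, 0.996, -0.093, 0.001]
contact_force: [0.3, 0.5, -2.7]
width: 0.017
gripper_force: 99.2
```

```bash
python3 -c "
from h import *
print(get_state()['position'])
w,T=wrist();np.savez('w3.npz',c=w['color'],T=T,m=w['mtx']);save('w3',w['color'])"
```

```text
[0.44469293 0.34077969 0.08597142]
```

View pics/w3.png

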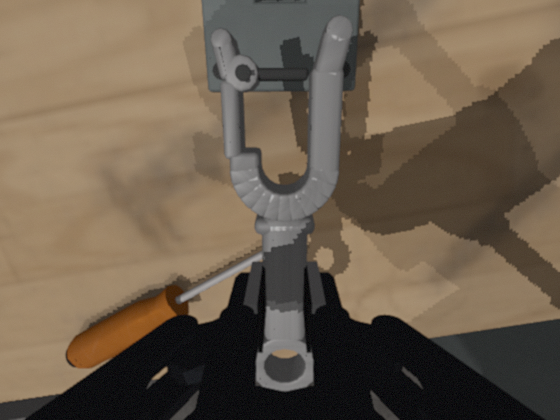

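The hook is held over the hitch plate's near end. The plate's front corners are at (209,92) and (354,90), its side edges run up to (203,0) and (358,15), and the pin is just out of view above.

```bash
cat > p.py <<'E'
from h import *
z=np.load('w3.npz');im=dict(mtx=z['m']);T=z['T']
P=lambda u,v:ray(im,u,v,.012,T)
L,Rr=P(209,92),P(354,90);L2,R2=P(203,1),P(358,15)
ang=lambda d:np.degrees(np.arctan2(d[1],d[0]))
print(L,Rr,np.linalg.norm(L-Rr),ang(L-Rr)-90,ang(L2-L),ang(R2-Rr))
yaw=np.radians(-10.5);x=np.array([np.cos(yaw),np.sin(yaw),0])
print('pin',(L+Rr)/2+.06*x)
# edge refinement by line fit
g=cv2.cvtColor(z['c'],cv2.COLOR_RGB2HSV)
m=(g[...,1]<60)
for v in range(0,100,10):
    r=np.where(m[v,190:380])[0]; print(v,r.min()+190,r.max()+190)
E
python3 p.py
```

```text
[0.53578321 0.36981823 0.012     ] [0.52052509 0.28277369 0.012     ] 0.08837172966588208 -9.942422588516962 -10.823254137289437 -10.084778585563212
pin [0.58714944 0.31536183 0.012     ]
0 201 359
10 202 359
20 203 358
30 204 357
40 204 357
50 205 357
60 206 356
70 207 355
80 207 354
90 209 350
```

send_rows --steps '[-1,0,-0.05,3,0,-1,0,0,2,0,-1,0,0,1,0,-1,0,0,0.4,0,-1,0,0,0,0,-1,0,0,0,0]'

```text
clock: 6.85
position: [0.4439, 0.3407, 0.0237]
ee_rot: [0.0, 0.996, -0.092, 0.0]
contact_force: [-3.7, -2.4, 6.9]
width: 0.0173
gripper_force: 100.7
```

```bash
python3 -c "
from h import *
s=get_state();print(s['position'],s['contact_force'])
d=get_image('side')['color'];np.save('s4.npy',d)
save('s4',cv2.resize(d[130:210,210:350],None,fx=5.5,fy=5.5,interpolation=cv2.INTER_CUBIC))"
```

```text
[0.4438689  0.34069355 0.0237115 ] [-3.73522846 -2.3548679   6.91387882]
```

View pics/s4.png

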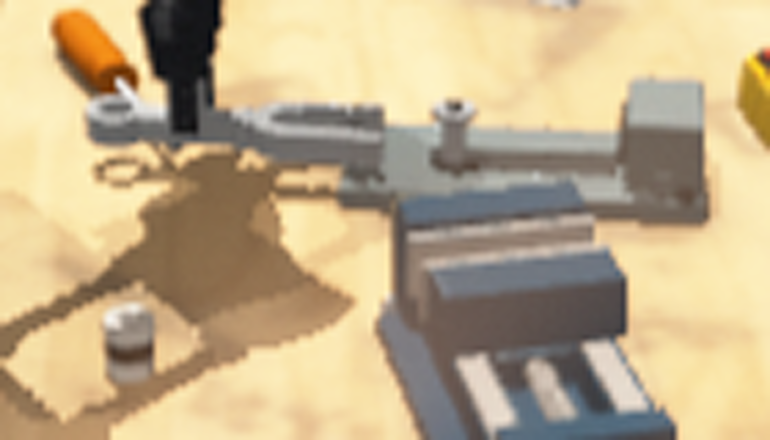

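The side view shows the pin head at (455,107), with the hook's tips at (380,150) already over the plate edge. The hook's slope is a little steeper than the plate's, so the tips point down by about 2.5° and they touch the plate (10 N). I'll raise it slightly and slide in.

send_rows --steps '[-1,0,0,-0.3,0,-1,0,0,0,0,-1,0,0,0,0]'

```text
clock: 7.2
position: [0.4447, 0.3415, 0.0248]
ee_rot: [-0.001, 0.996, -0.092, 0.001]
contact_force: [0.4, 0.2, -3.7]
width: 0.0167
gripper_force: 99.3
```

send_rows --steps '[-1,0.5,0,0,0,-1,0.5,0,0,0,-1,0.5,0,0,0,-1,0.5,0,0,0,-1,0.5,0,0,0,-1,0.5,0,0,0,-1,0.5,0,0,0,-1,0.5,0,0,0,-1,0,0,0,0]'

```text
clock: 8.1
position: [0.4843, 0.3338, 0.0243]
ee_rot: [-0.0, 0.996, -0.093, 0.0]
contact_force: [0.3, -0.2, -3.7]
width: 0.0169
gripper_force: 99.3
```

```bash
python3 -c "
from h import *
s=get_state();print(s['position'],s['contact_force'])
w,T=wrist();np.savez('w5.npz',c=w['color'],T=T,m=w['mtx'])
d=get_image('side')['color']
save('w5',np.vstack([w['color'][:250],cv2.resize(d[140:200,230:350],(560,280),interpolation=cv2.INTER_CUBIC)]))"
```

```text
[0.48428504 0.33382767 0.02430942] [ 0.31382653 -0.18264112 -3.68865508]
```

View pics/w5.png

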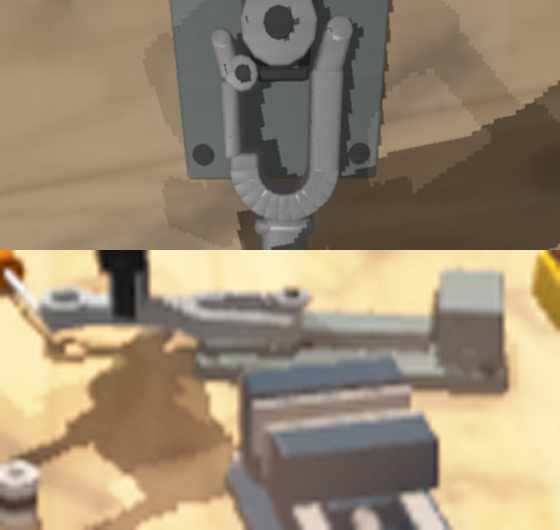

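The pin's head (279,22) is above and between the tips (220,38) and (340,28), just ahead of the latch (285,73), so the mouth is under the head and centred. Now I push on.

send_rows --steps '[-1,0.3,0,0,0,-1,0.3,0,0,0,-1,0.3,0,0,0,-1,0.3,0,0,0,-1,0.3,0,0,0,-1,0.3,0,0,0,-1,0.3,0,0,0,-1,0.3,0,0,0]'

```text
clock: 9.0
position: [0.5062, 0.3295, 0.0241]
ee_rot: [0.0, 0.996, -0.092, -0.001]
contact_force: [-4.8, 2.9, -2.6]
width: 0.0172
gripper_force: 99.4
```

send_rows --steps '[-1,0.3,0,0,0,-1,0.3,0,0,0,-1,0.3,0,0,0,-1,0.3,0,0,0]'

```text
clock: 9.4
position: [0.5171, 0.3274, 0.024]
ee_rot: [0.0, 0.996, -0.092, -0.002]
contact_force: [-6.7, 3.0, -3.2]
width: 0.0172
gripper_force: 99.5
```

send_rows --steps '[-1,0.3,0,0,0,-1,0.3,0,0,0,-1,0.3,0,0,0,-1,0.3,0,0,0]'

```text
clock: 9.8
position: [0.5255, 0.3256, 0.0235]
ee_rot: [0.0, 0.996, -0.093, -0.005]
contact_force: [-13.9, 6.1, 1.5]
width: 0.0168
gripper_force: 99.8
```

send_rows --steps '[-1,0.2,0,0,0,-1,0.2,0,0,0,-1,0.2,0,0,0]'

```text
clock: 10.1
position: [0.5289, 0.3243, 0.0232]
ee_rot: [0.001, 0.996, -0.093, -0.007]
contact_force: [-17.8, 6.0, 3.1]
width: 0.0168
gripper_force: 100.1
```

send_rows --steps '[-1,0.2,0,0,0,-1,0.2,0,0,0,-1,0.2,0,0,0]'

```text
clock: 10.4
position: [0.5352, 0.324, 0.0229]
ee_rot: [0.0, 0.996, -0.092, -0.007]
contact_force: [-13.0, 8.4, -2.7]
width: 0.0172
gripper_force: 99.6
```

send_rows --steps '[-1,0.25,0,0,0,-1,0.25,0,0,0,-1,0.25,0,0,0,-1,0.25,0,0,0]'

```text
clock: 10.8
position: [0.5514, 0.3221, 0.0239]
ee_rot: [-0.001, 0.996, -0.092, -0.001]
contact_force: [1.6, 0.5, -6.3]
width: 0.0171
gripper_force: 99.4
```

send_rows --steps '[-1,0.25,0,0,0,-1,0.25,0,0,0,-1,0.25,0,0,0,-1,0.25,0,0,0]'

```text
clock: 11.2
position: [0.5609, 0.3202, 0.0239]
ee_rot: [-0.001, 0.996, -0.093, -0.001]
contact_force: [-5.6, 5.3, -2.1]
width: 0.0172
gripper_force: 99.5
```

```bash
python3 -c "
from h import *
s=get_state();print(s['position'],s['contact_force'])
w,T=wrist()
d=get_image('side')['color']
save('w6',np.vstack([w['color'][:250],cv2.resize(d[140:200,230:350],(560,280),interpolation=cv2.INTER_CUBIC)]))"
```

```text
[0.56088556 0.32018886 0.02394439] [-5.55106535  5.30333544 -2.08044038]
```

View pics/w6.png

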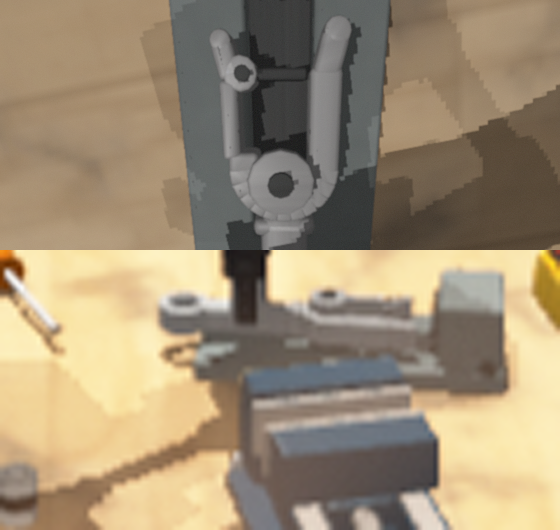

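The pin head (281,184) sits in the bowl and the latch (285,73) is shut across the mouth behind it. Next I pull back and tug.

send_rows --steps '[-1,-0.4,0,0,0,-1,-0.5,0,0,0,-1,-0.5,0,0,0,-1,-0.5,0,0,0,-1,-0.5,0,0,0,-1,-0.5,0,0,0,-1,-0.5,0,0,0,-1,-0.5,0,0,0,-1,-0.4,0,0,0,-1,-0.3,0,0,0]'

```text
clock: 12.3
position: [0.5164, 0.3275, 0.0243]
ee_rot: [0.0, 0.996, -0.092, 0.0]
contact_force: [-1.3, 1.0, -4.1]
width: 0.0167
gripper_force: 99.5
```

send_rows --steps '[-1,-0.2,0,0,0,-1,-0.2,0,0,0,-1,-0.2,0,0,0]'

```text
clock: 12.6
position: [0.5108, 0.3287, 0.0243]
ee_rot: [-0.0, 0.996, -0.092, 0.0]
contact_force: [0.6, 0.9, -3.7]
width: 0.0172
gripper_force: 99.5
```

send_rows --steps '[-1,-0.2,0,0,0,-1,-0.2,0,0,0,-1,-0.2,0,0,0]'

```text
clock: 12.9
position: [0.5069, 0.3297, 0.0246]
ee_rot: [-0.0, 0.996, -0.092, 0.002]
contact_force: [6.7, -2.9, -6.3]
width: 0.0169
gripper_force: 99.3
```

send_rows --steps '[-1,-0.1,0,0,0,-1,-0.1,0,0,0]'

```text
clock: 13.1
position: [0.5068, 0.3298, 0.0248]
ee_rot: [-0.0, 0.996, -0.092, 0.004]
contact_force: [9.7, -4.0, -6.9]
width: 0.0173
gripper_force: 99.1
```

send_rows --steps '[-1,-0.1,0,0,0,-1,0,0,0,0,-1,0,0,0,0,-1,0,0,0,0]'

```text
clock: 13.5
position: [0.5067, 0.3299, 0.0248]
ee_rot: [-0.0, 0.996, -0.092, 0.004]
contact_force: [8.9, -3.4, -7.7]
width: 0.0172
gripper_force: 99.1
```

send_rows --steps '[-1,-0.1,0,0,0,-1,0,0,0,0,-1,0,0,0,0,-1,0.6,0,0,0,-1,0.5,0,0,0,-1,0.5,0,0,0,-1,0.5,0,0,0,-1,0.4,0,0,0,-1,0,0,0,0]'

```text
clock: 14.4
position: [0.5262, 0.326, 0.0243]
ee_rot: [-0.0, 0.996, -0.092, 0.0]
contact_force: [0.4, -0.0, -3.2]
width: 0.0172
gripper_force: 99.5
```

send_rows --steps '[-1,0,0,0.1,0,-1,0,0,0.1,0,-1,0,0,0.1,0,-1,0,0,0.1,0,-1,0,0,0,0]' --newtons 20

```text
clock: 14.9
position: [0.5252, 0.3259, 0.0201]
ee_rot: [0.0, 0.996, -0.092, -0.0]
contact_force: [0.1, 0.3, -3.2]
width: 0.017
gripper_force: 99.5
```

send_rows --steps '[-1,0,0,0.1,0,-1,0,0,0.05,0,-1,0,0,0,0]'

```text
clock: 15.2
position: [0.5255, 0.326, 0.0189]
ee_rot: [-0.0, 0.996, -0.092, 0.0]
contact_force: [-1.5, -0.3, -2.1]
width: 0.0166
gripper_force: 99.7
```

send_rows --steps '[-1,0,0,0.1,0,-1,0,0,0.05,0,-1,0,0,0,0]'

```text
clock: 15.5
position: [0.5256, 0.326, 0.0187]
ee_rot: [-0.0, 0.996, -0.092, 0.0]
contact_force: [-3.4, -0.9, 5.0]
width: 0.0168
gripper_force: 100.8
```

send_rows --steps '[-0.4,0,0,-0.05,0,-0.2,0,0,0,0,0,0,0,0,0,0,0,0,0,0,0,0,0,0,0,0,0,0,-1,0,0,0,0,-2,0,0,0,0,-4,0,0,0,0,-4,0,0,0,0,0,0,0,0,0,0,0]'

```text
clock: 16.6
position: [0.5262, 0.3263, 0.1297]
ee_rot: [-0.001, 0.996, -0.092, 0.002]
contact_force: [-1.0, 0.3, 0.5]
width: 0.0421
gripper_force: 0.0
```

```bash
python3 -c "
from h import *
s=get_state();print(s['position'],s['contact_force'],s['width'])
w,T=wrist()
d=get_image('side')['color']
save('w7',np.vstack([w['color'][:310],cv2.resize(d[140:200,230:350],(560,280),interpolation=cv2.INTER_CUBIC)]))"
```

```text
[0.52622564 0.3263154  0.12973648] [-0.97278918  0.30079201  0.51341486] 0.042119938139339334
```

View pics/w7.png

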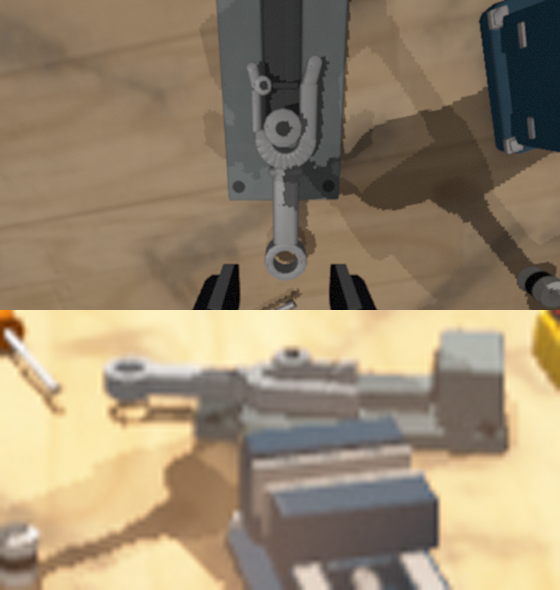

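The hook lies flat on the plate. The pin (283,128) is inside it, the latch (287,85) is shut and the gripper is clear. I'm handing it in.

```bash
python3 -c "
from h import *
print(sign_off())"
```

```text
the job is handed in; nothing more can be done
None
```

I coupled the silver snap hook to the hitch, tugged it back with about 10 N and the latch held. I left it lying flat on the plate with the pin inside the closed latch, then handed the job in at about 17 s; no verdict was returned.

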